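# Set the half-wave plate to 45 degrees by its index lever

### The arm

A 6-joint arm with a two-finger parallel gripper is mounted at the origin on the work surface. World frame = base frame: x ahead of the robot, y to its left, z up, the work surface at z = 0. Lengths are in m, angles in rad, forces in N, time in s.
With the tool pointing down it reaches from about 0.35 to 0.775 m from the base axis. Payload 5.5 kg.
Tool frame: the origin (TCP) lies between the finger pads; the fingertips stand 11 mm ahead of it and the grasp point (between the pads) lies 8 mm behind it (tip_extent is the distance from the TCP to the fingertips, in m); z points along the fingers, y is the direction in which the jaws open and shut (so a half turn about z gives the same grasp; the last joint's range is limited). The gripper opens to 85 mm and grips with 20 to 120 N. Pads are 22 mm wide; open, the fingers measure 114 mm over their backs; the gripper's body (76 mm by 85 mm) begins 54 mm behind the grasp point. The pads swing forward as they close: fully open they stand 13 mm farther back than shut.
Start: joints at [0.992, 0.313, 0.046, 1.304, 0, 1.431], TCP at [0.244, 0.521, 0.242] pointing down, gripper open.
Joint ranges: [-2.76, 2.76], [-0.86, 1.69], [-1.03, 1.26], [-2.2, 2.34], [-1.47, 1.5], [-3.14, 3.14]. Speed limits (rad/s): [2.57, 2.57, 3.14, 3.14, 3.14, 3.14].

### API

Orientations are given as [roll, pitch, yaw] about the fixed x, y, z axes, in that order (R = Rz(yaw) Ry(pitch) Rx(roll)).
In Python, from workcell import * gives the robot as it stands. Calls block until the motion is done:
- move_pose(position, orientation): joint-space move of the TCP to a pose.
- servo_line(position, orientation=None, max_speed=0.15): straight line of the TCP; orientation=None keeps the orientation; max_speed is the mean speed in m/s.
- movej(angles): joint-space move.
- grip(opening, force=None): finger opening in m; force is the grip in N (None keeps the last); returns when the fingers have stopped.
- hold(seconds).
- ik(position, orientation): joint angles nearest the present ones, or None.
- read_camera(name): name is "side" or "top" or "wrist"; returns (picture, depth): 420x560x3 uint8, red, green, blue; 420x560 float32, m along the optical axis (not along the pixel's ray), 0 where there is no reading.
- camera_params(name): a dict with "K" (3x3 intrinsics, pixels), "R" (3x3) and "t" (3): a world point X has camera coordinates R X + t. Camera axes: x right, y down, z forward; pixel columns grow to the right and rows downward; lengths in m; the calibration is good to about 2 mm. The wrist camera is an equidistant fisheye: a pixel r from the principal point sees the ray r / f radians off the axis. A picture is of the moment at which its call begins: read the wrist's pose just before it. camera_params takes no time and is no camera call; for the wrist camera it gives the pose at the moment of the call.
A pose or a line that the arm cannot do raises PlanningError and nothing moves.
- close_job(): hands the job in, once; it reports no verdict.
Readings, each from a call of its own:
- read_time(): time.
- read_q(): joint angles.
- read_qvel(): joint speeds.
- read_joint_torque(): joint torques, N m.
- read_ee_pos(): TCP position.
- read_ee_rot(): TCP orientation.
- read_wrist_force(): force on the tool from outside, world axes, zero at the start.
- read_moment(): the same for the moment, N m.
- read_opening(): finger opening in m.
Only numpy, scipy, OpenCV 4.12 (cv2) and the standard library are available. Lean on these libraries where they do the work, as an engineer would, in place of code of your own. Each camera call takes 0.05 s, during which the arm holds its last target.

### The job

Turn the half-wave plate to its 45 degree setting: with the fingertips, push the small index lever that stands up out of the top of the white ceramic plate holder across its slot, through the click in the middle and on until it sits fully against the stop at the other end. Only push the lever, do not pinch it, and leave the other optics undisturbed: the cube on its turntable, the dial of the other ring mount, the loose post holder and the hex driver all stay as they are.

Things in the scene. Friction and masses are not known exactly. Their poses are not given: they have to be found in the camera images.
- holder: Half-wave plate holder, bolted down: upright glossy white ceramic ring, 76 mm outer diameter, 22 mm thick, on a chrome post holder. Origin: centre of the 40 mm foot on the table; z up, x the optical axis through the ring. Ring centre 100 mm, top edge 138 mm above the table. The lever rises from a slot in the ring's top and swings in the y-z plane. May stand before or behind the rotation mount.
- lever (a joint): Lever angle (rad) about the ring's centre line; grows as the lever is pushed towards the holder's +y. 0: the start, first stop, leaning 0.393 (22.5 deg) from upright to -y. 0.393: upright, the middle click. 0.785: second, hard stop, leaning 0.393 to +y. Leaving either click takes 3 to 5 N at the tab; past halfway (0.20, 0.59) it snaps on to the next one, let go earlier it snaps back.
- lever_tab (a point): Centre of the lever's black thumb tab, 69 mm from the ring's centre line (which is 100 mm above the table). The tab is a flat block: 22 mm along the optical axis, 10 mm thick in the direction of swing, 34 mm long radially (52 to 86 mm from the centre line), on a 6 mm steel rod. Upright, its top is 186 mm above the table.
- rotation_mount: Bystander: blue rotation mount bolted to the table, same kind of post, ring 72 mm outer diameter centred 100 mm above the table, knurled dial on its -x face, no lever. Origin: centre of the foot on the table; x is the optical axis.
- dial_rim (a point): A point on the rim of the rotation mount's knurled dial (33 mm from the dial's centre); the dial turns easily and must stay.
- turntable: Bystander: fixed pedestal of the satin aluminium turntable, 88 mm diameter; origin centre of the foot on the table, z up. With the cube the whole stands 125 mm high.
- platform_mark (a point): A dot on the turntable's turning platform 38 mm from its axis, 75 mm above the table; the platform (86 mm diameter) carries the 50 mm black cube beamsplitter housing and turns easily; it must stay.
- spare_post: Bystander: loose chrome post holder with its post, 40 mm foot, 31 mm body, 110 mm high, standing upright. Origin: centre of its foot; z is its long axis.
- hex_driver: Bystander: loose hex driver lying on the table, handle 85 x 19 x 19 mm, 172 mm long in all, along its x. Origin: on the table under the handle's front end.
Not all that is in view belongs to the job. What is shaped like the holder but pink or red is not meant.

How it is judged:
On the way:
1. the fingers push the lever up to the first click or beyond (value of joint lever above 0.25 rad and contact force between the fingers and lever above 0.3 N), for 0.02 s.
At the end, for the whole second after the job is handed in: The lever rests at its second stop (angle over 0.74 of 0.785 rad, not moving); the turntable's platform and the rotation mount's dial have turned less than 4 mm at the rim; the spare post holder stands upright and it and the hex driver lie within 10 mm of where they were (value of joint lever above 0.74 rad and velocity of joint lever between -0.05 and 0.05 rad/s and distance of each of platform_mark, dial_rim from where it was at the start of the episode below 0.004 m and distance of each of spare_post, hex_driver from where it was at the start of the episode below 0.01 m and angle between spare_post's own z axis and vertical below 0.1 rad); the robot touches nothing.
It fails at once if the lever is pinched: both of its faces are pressed at once (contact force between the fingers and lever_c0 above 1 N and contact force between the fingers and lever_c1 above 1 N).
It fails at once if the turntable with the cube is turned (distance of platform_mark from where it was at the start of the episode above 0.006 m).
It fails at once if the rotation mount's dial is turned (distance of dial_rim from where it was at the start of the episode above 0.006 m).
It fails at once if the spare post holder is moved, tipped or lifted (distance of spare_post from where it was at the start of the episode above 0.015 m or angle between spare_post's own z axis and vertical above 0.25 rad).
It fails at once if the hex driver is moved or lifted (distance of hex_driver from where it was at the start of the episode above 0.015 m).
It also fails if it takes over 30 s, if anything falls off the work surface, if the arm or the gripper's body presses on something with over 40 N, if the wrist force passes 120 N, or if a joint passes its speed limit or range.

## Working session

There is one attempt and no reset: what is moved stays moved. The work goes in short steps, each a Python script; the robot and the scene stay as the last script left them, time stands still between calls to the robot, and variables do not carry over. Pictures are saved under pics/ and viewed, and the job is handed in when it is done.

```bash
mkdir -p pics
python3 - <<'E'
from workcell import *
import cv2,numpy as np
for n in ["side","top","wrist"]:
    p=camera_params(n)
    im,d=read_camera(n)
    cv2.imwrite(f"pics/{n}0.png",im[:,:,::-1]); np.savez(f"{n}0.npz",im=im,d=d,**{k:np.array(p[k]) for k in "KRt"})
    print(n,p["K"],-np.array(p["R"]).T@p["t"], np.array(p["R"])[2])
print(read_time())
E
```

```text
side [[429.96932717   0.         279.08415031]
 [  0.         429.96932717 200.28558685]
 [  0.           0.           1.        ]] [ 0.10637224 -0.48361642  0.79303542] [ 0.50367553  0.53463869 -0.67858119]
top [[430.86888307   0.         280.38483819]
 [  0.         430.86888307 210.21692211]
 [  0.           0.           1.        ]] [0.52946364 0.03137354 1.0070677 ] [ 0.06677932 -0.00527776 -0.99775381]
wrist [[325.1922621    0.         284.45220269]
 [  0.         325.1922621  211.26879879]
 [  0.           0.           1.        ]] [0.16854001 0.55539748 0.37177052] [ 0.29006141 -0.13744648 -0.9470865 ]
0.15
```

View pics/side0.png

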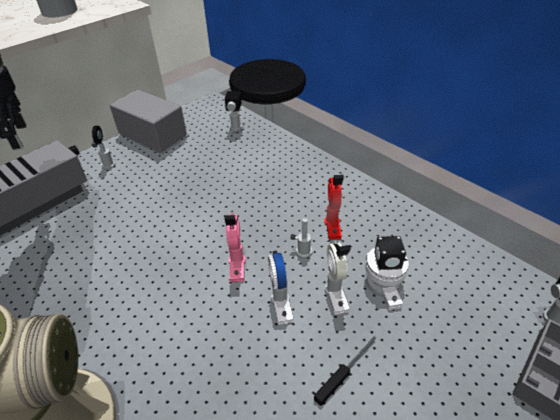

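View pics/top0.png

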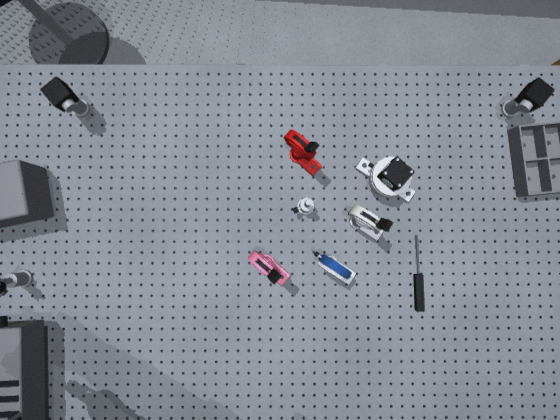

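View pics/wrist0.png

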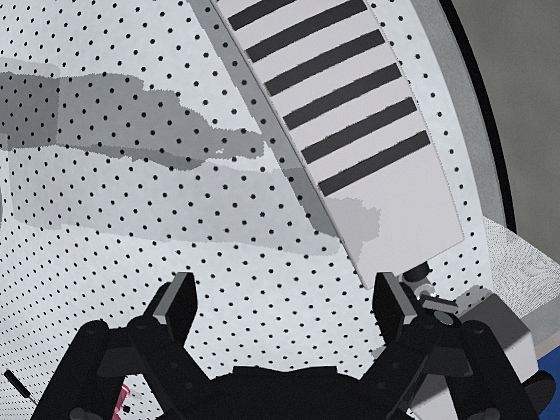

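Top view: the white holder is near (370,222) with its black tab at (385,226). The turntable is at (392,176), the blue mount at (335,267), the spare post at (305,206) and the hex driver at (418,275). The pink (268,268) and red (302,150) lookalikes are not meant. Next I'll measure these.

Run:
```python
import cv2,numpy as np
for n,(x0,x1,y0,y1) in dict(top=(290,450,140,260),side=(260,420,220,340)).items():
    im=np.load(n+"0.npz")["im"][y0:y1,x0:x1,::-1]
    cv2.imwrite(f"pics/{n}_zoom.png",cv2.resize(im,None,fx=5,fy=5,interpolation=cv2.INTER_CUBIC))
z=np.load("top0.npz");im,d,K,R,t=[z[k] for k in ["im","d","K","R","t"]]
v,u=np.mgrid[:420,:560]
P=np.stack([(u-K[0,2])/K[0,0]*d,(v-K[1,2])/K[1,1]*d,d],-1); W=(P-t)@R
np.save("W.npy",W)
def rep(n,m):
    w=W[m]; print(n,len(w),"mean",w.mean(0).round(4),"min",w.min(0).round(3),"max",w.max(0).round(3))
    if len(w)>5:
        r=cv2.minAreaRect((w[:,:2]*1000).astype(np.float32)); print("   rect",r)
print("table z",np.median(W[300:400,200:350,2]))
box=(u>340)&(u<396)&(v>195)&(v<250)&(d>0)
h=W[...,2]
i=im.astype(int); 
dark=(i.max(-1)<70)
rep("tab",box&dark&(h>.14))
rep("allhigh",box&(h>.145))
rep("ring",box&~dark&(h>.11)&(h<.145))
b2=(u>300)&(u<365)&(v>245)&(v<290)
rep("blue",b2&(h>.08))
b3=(u>350)&(u<425)&(v>140)&(v<205)
rep("cube",b3&(h>.11)); rep("plat",b3&(h>.065)&(h<.085))
rep("post",(u>285)&(u<320)&(v>190)&(v<220)&(h>.04))
rep("driver",(u>405)&(u<430)&(v>230)&(v<315)&(h>.006))
rep("pink",(u>240)&(u<295)&(v>245)&(v<290)&(h>.06))
```

```text
table z -0.0015253846185931924
tab 141 mean [ 0.5586 -0.1745  0.1683] min [ 0.547 -0.187  0.14 ] max [ 0.571 -0.154  0.182]
   rect ((562.0921630859375, -169.54486083984375), (34.66708755493164, 21.41018295288086), 58.369667053222656)
allhigh 159 mean [ 0.5578 -0.175   0.1686] min [ 0.545 -0.189  0.147] max [ 0.571 -0.163  0.182]
   rect ((557.612060546875, -176.1227264404297), (21.74098777770996, 21.832508087158203), 55.981178283691406)
ring 328 mean [ 0.5743 -0.1467  0.1282] min [ 0.546 -0.18   0.11 ] max [ 0.6   -0.12   0.144]
   rect ((572.87548828125, -153.8448486328125), (71.14595031738281, 27.06047248840332), 56.946868896484375)
blue 482 mean [ 0.4741 -0.077   0.1531] min [ 0.441 -0.12   0.083] max [0.529 0.031 1.007]
   rect ((494.833251953125, -45.52679443359375), (166.58770751953125, 26.461685180664062), 56.73085021972656)
cube 642 mean [ 0.662  -0.2077  0.1502] min [ 0.529 -0.25   0.11 ] max [0.701 0.031 1.007]
   rect ((594.6141357421875, -112.67620849609375), (58.374271392822266, 310.76043701171875), 34.974853515625)
plat 526 mean [ 0.6601 -0.2049  0.0735] min [ 0.625 -0.259  0.065] max [ 0.709 -0.174  0.084]
   rect ((666.7507934570312, -215.75296020507812), (85.4202651977539, 82.37049865722656), 19.70095443725586)
post 188 mean [ 0.6022 -0.026   0.0712] min [ 0.529 -0.046  0.041] max [0.621 0.031 1.007]
   rect ((578.0595092773438, -0.6217193603515625), (29.092185974121094, 112.67062377929688), 42.16145324707031)
driver 450 mean [ 0.4263 -0.2839  0.0325] min [ 0.366 -0.301  0.006] max [0.539 0.031 1.007]
   rect ((447.8262939453125, -135.41665649414062), (172.74258422851562, 328.7772216796875), 1.6378878355026245)
pink 529 mean [0.4765 0.0573 0.1608] min [0.444 0.025 0.078] max [0.529 0.094 1.007]
   rect ((491.17529296875, 44.440185546875), (74.66302490234375, 72.47821807861328), 44.76215362548828)
```

View pics/top_zoom.png

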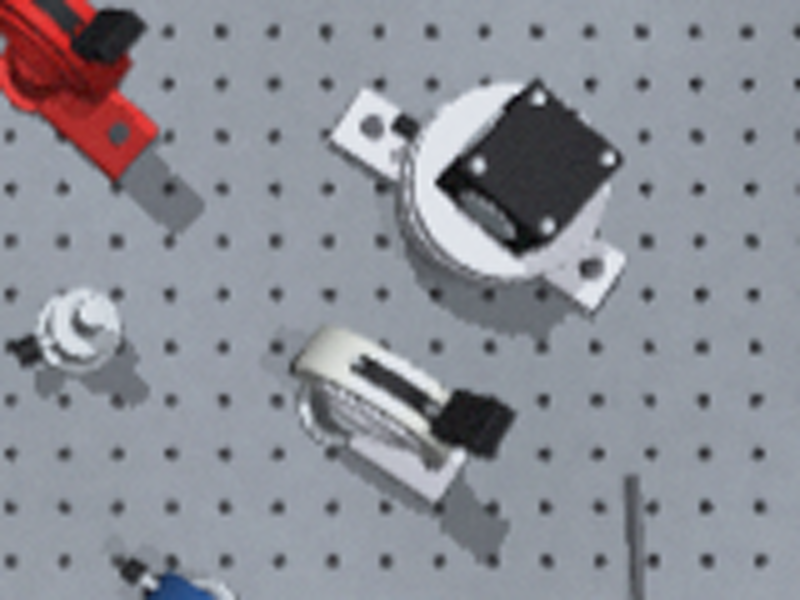

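View pics/side_zoom.png

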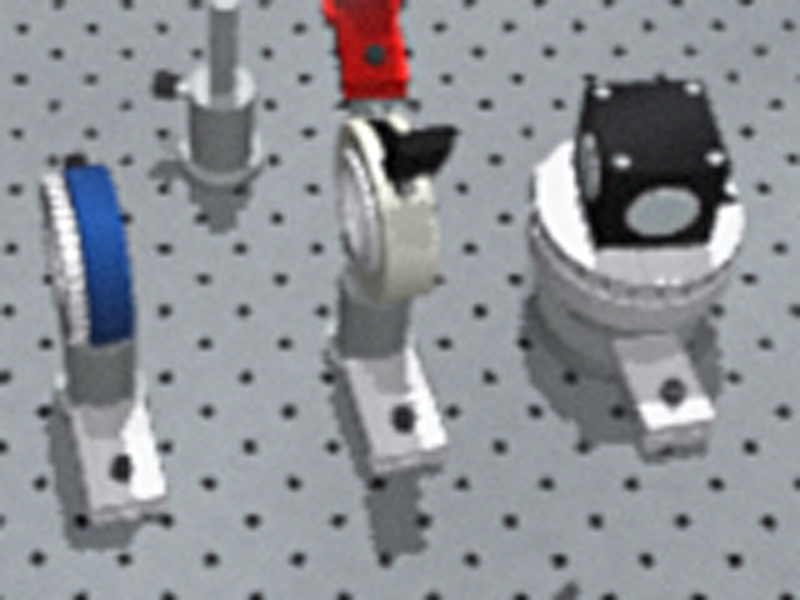

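```bash
cat > h.py <<'E'
from workcell import *
import numpy as np,cv2
a=np.deg2rad(57); Y=np.array([np.cos(a),np.sin(a)]); C=np.array([.5738,-.1520])
def P(lat,z): return [*(C+lat*Y),z]
def snap(n,tag):
    im,d=read_camera(n); cv2.imwrite(f"pics/{n}_{tag}.png",im[:,:,::-1]); return im,d
E
python3 - <<'E'
from h import *
W=np.load("W.npy"); h=W[...,2]; m=np.zeros(h.shape,bool); m[195:250,340:400]=1
w=W[m&(h>.172)&(h<.2)]; print("tabtop",w.mean(0),len(w),"lat,opt",(w.mean(0)[:2]-C)@Y,(w.mean(0)[:2]-C)@[Y[1],-Y[0]])
p=read_ee_pos(); r=read_ee_rot(); print(p,r)
servo_line([p[0],p[1],.30])
for yaw in (a,a-np.pi):
    print(yaw, ik(P(-.07,.28),[np.pi,0,yaw]))
grip(0.0)
E
```

```text
tabtop [ 0.55558877 -0.17942743  0.1773806 ] 76 lat,opt -0.03292112489595563 -0.0003351791685289366
[0.24410763 0.52020717 0.24160456] [-3.14018290e+00 -2.03396874e-04  2.70276670e+00]
0.9948376736367679 [-0.51418945  0.307945    0.13037184  1.39322316  0.          1.63256553]
-2.146754979953025 [-0.51418945  0.307945    0.13037184  1.39322316  0.         -1.50902712]
```

The tab top measures 32.9 mm off the holder axis at z = 0.177. That matches the expected 32.9 mm and about 0.179.

Run:
```python
from h import *
O=[np.pi,0,a]
move_pose(P(-.075,.28),O)
servo_line(P(-.075,.17),O,0.12)
print(read_time(),read_ee_pos(),read_opening(),read_wrist_force())
for n in("side","top","wrist"):
    im,d=snap(n,"pre")
    if n!="wrist": 
        x0,x1,y0,y1=(260,420,180,300) if n=="side" else (310,470,160,280)
        cv2.imwrite(f"pics/{n}_prez.png",cv2.resize(im[y0:y1,x0:x1,::-1],None,fx=5,fy=5))
```

```text
5.3 [ 0.53345025 -0.21511478  0.17080145] -0.00019426648073145197 [0.55916504 0.36719176 0.47980164]
```

View pics/side_prez.png

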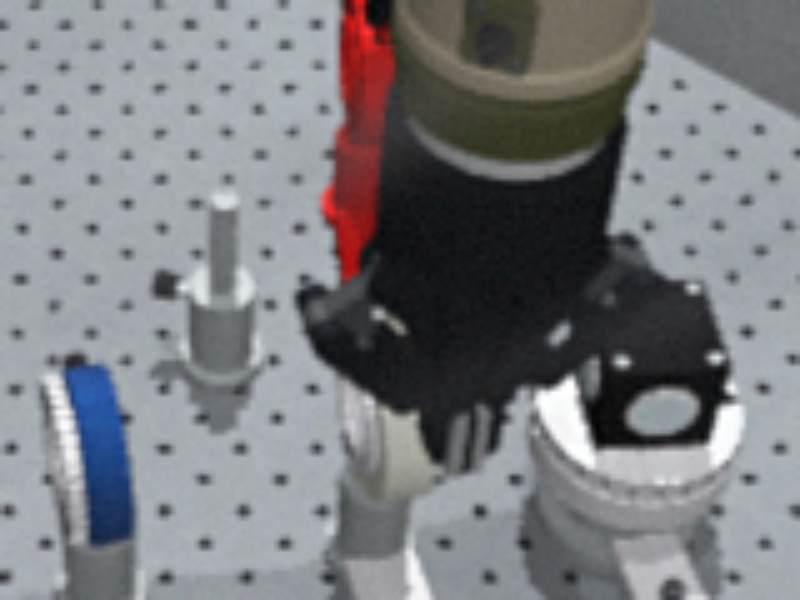

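View pics/wrist_pre.png

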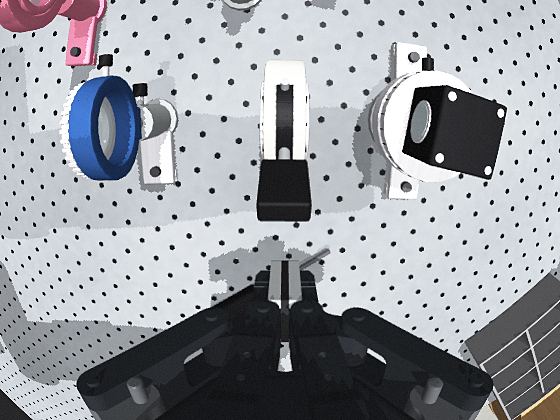

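The wrist view shows the closed fingers (284,280) lined up with the tab (284,190), with clear space on both sides. The side view shows the fingertips near (352,274). I'll now push in steps and watch the force.

Run:
```python
from h import *
K,R,t=[np.array(camera_params("side")[k]) for k in "KRt"]
for zz in (.159,.146):
    c=R@np.array(P(-.075+.0,zz))+t; p=K@c; print(zz,p[:2]/p[2])
lat=-.055
servo_line(P(lat,.17),None,.1)
while lat<0.012:
    lat+=.006
    servo_line(P(lat,.17),None,.05)
    f=read_wrist_force(); print(round(lat,4),"F.Y %.2f Fz %.2f |F| %.2f"%(f[:2]@Y,f[2],np.linalg.norm(f)),round(((read_ee_pos()[:2]-C)@Y),4),read_time())
    if abs(f[:2]@Y)>15: break
im,d=snap("wrist","push")
```

```text
0.159 [349.69507384 271.87021519]
0.146 [349.04198218 276.22451938]
-0.049 F.Y -0.44 Fz -0.55 |F| 0.72 -0.0489 6.0667
-0.043 F.Y -1.89 Fz 1.64 |F| 2.73 -0.0432 6.3333
-0.037 F.Y 0.01 Fz 0.13 |F| 0.28 -0.0366 6.6
-0.031 F.Y 0.02 Fz -0.57 |F| 0.58 -0.0304 6.8667
-0.025 F.Y -0.09 Fz 0.27 |F| 0.39 -0.0246 7.1333
-0.019 F.Y -0.28 Fz 0.19 |F| 0.35 -0.0187 7.4
-0.013 F.Y -2.72 Fz 1.79 |F| 3.25 -0.0131 7.6667
-0.007 F.Y -0.48 Fz -0.62 |F| 0.89 -0.0067 7.9333
-0.001 F.Y 0.29 Fz -0.30 |F| 0.47 -0.0003 8.2
0.005 F.Y -0.29 Fz -0.30 |F| 0.47 0.0054 8.4667
0.011 F.Y -10.03 Fz 1.89 |F| 10.22 0.0082 8.7333
0.017 F.Y -26.78 Fz 4.14 |F| 27.10 0.009 9.0
```

View pics/wrist_push.png

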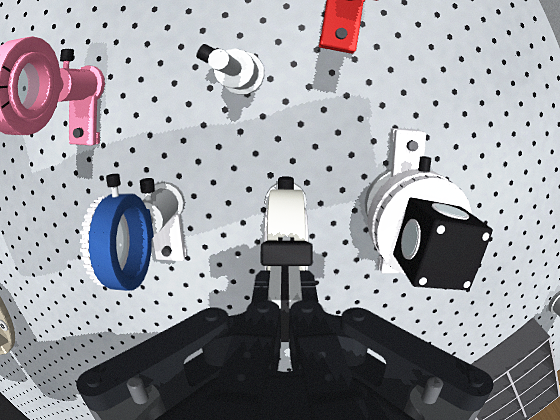

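Two clicks passed, and the hard stop came at a leading edge of about 19–20 mm (19.0 predicted). Backing off to check.

Run:
```python
from h import *
servo_line(P(.005,.17),None,.05)
servo_line(P(-.03,.17),None,.1)
servo_line(P(-.09,.28),None,.15)
move_pose([.30,.30,.34],[np.pi,0,a+.6])
hold(.5)
print(read_time(),read_wrist_force())
z=np.load("top0.npz");K,R,t=[z[k] for k in ["K","R","t"]]
im,d=snap("top","end"); snap("side","end")
v,u=np.mgrid[:420,:560]
W=(np.stack([(u-K[0,2])/K[0,0]*d,(v-K[1,2])/K[1,1]*d,d],-1)-t)@R;h=W[...,2]
m=np.zeros(h.shape,bool); m[185:250,335:400]=1
w=W[m&(h>.172)&(h<.2)]; print("tabtop",w.mean(0),len(w),(w.mean(0)[:2]-C)@Y)
W0=np.load("W.npy")
for n,(x0,x1,y0,y1,lo,hi) in dict(plat=(350,425,140,205,.065,.085),cube=(350,425,140,205,.11,.14),post=(285,320,190,220,.04,.13),driver=(405,430,230,315,.006,.05),blue=(300,365,245,290,.08,.15)).items():
    for w_ in (W0,W):
        s=w_[y0:y1,x0:x1].reshape(-1,3); s=s[(s[:,2]>lo)&(s[:,2]<hi)]
        r=cv2.minAreaRect((s[:,:2]*1000).astype(np.float32)); print(n,s.mean(0).round(4),np.round(r[2],1))
cv2.imwrite("pics/end_zoom.png",cv2.resize(im[140:290,290:450,::-1],None,fx=4,fy=4))
a0=z["im"]; df=np.abs(a0.astype(int)-im).max(-1); cv2.imwrite("pics/diff.png",cv2.resize(np.clip(df*2,0,255).astype(np.uint8)[140:320,230:450],None,fx=3,fy=3))
```

```text
13.5 [-0.33145523  0.28344078  0.06648551]
tabtop [ 0.58986394 -0.12816138  0.17725902] 68 0.028741796331331552
plat [ 0.6601 -0.2049  0.0735] 19.7
plat [ 0.6603 -0.2048  0.0735] 20.1
cube [ 0.6663 -0.2154  0.1227] 47.4
cube [ 0.6663 -0.2154  0.1227] 48.5
post [ 0.603  -0.0266  0.0611] 41.3
post [ 0.6028 -0.0264  0.0608] 41.3
driver [ 0.4244 -0.2896  0.0149] 0.8
driver [ 0.4241 -0.2896  0.0151] 0.9
blue [ 0.4722 -0.0807  0.1238] 56.4
blue [ 0.4722 -0.0807  0.124 ] 56.3
```

View pics/end_zoom.png

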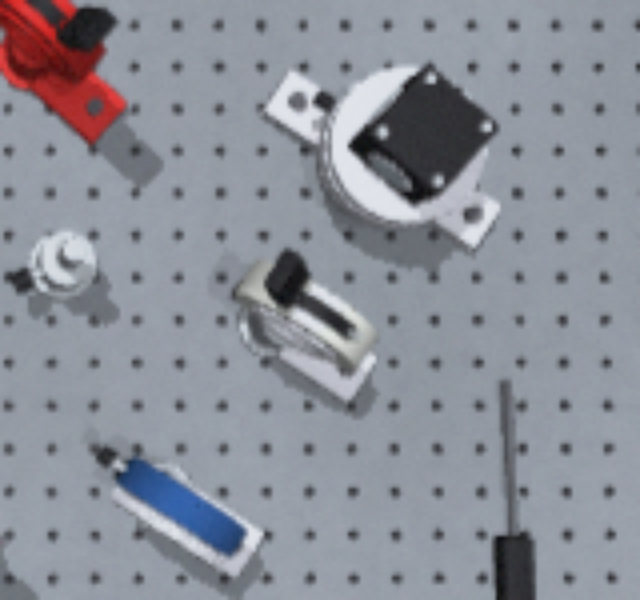

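View pics/diff.png

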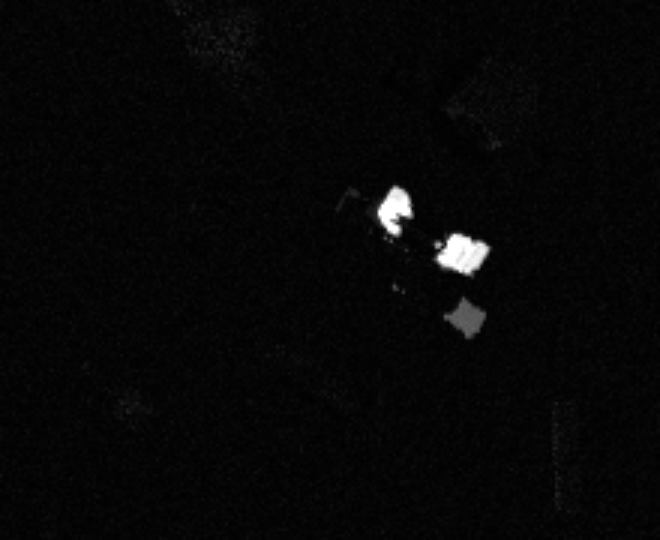

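Everything but the lever is unchanged in the difference image. The tab now leans the other way at the same top height (0.1773 against 0.1774 before). Handing in.

```bash
python3 -c "
from workcell import *
close_job()"
```

```text
the job is handed in; nothing more can be done
```

I pushed the half-wave plate lever from its first stop, through the middle click and on to the hard stop. I used the outside of the closed fingertips on one face only, so the lever was not pinched. Then I retracted the arm clear of everything and handed the job in at about 13.6 s.

- **The push:** The force peaked at about 2 N, then 2.7 N, as the lever left each click. It then rose to about 27 N against the hard stop, with the fingertips within 1 mm of where the stop was predicted.
- **Lever after retracting:** The tab leans to +y, and its top is at the same height as at the start (0.1773 m against 0.1774 m), which is what a mirror-image lean should give.
- **A small disagreement:** The tab top measured +28.7 mm from the holder's centre plane, against −32.9 mm at the start. I put this down to about a 2 mm error in my estimate of the holder's centre, since the equal heights and the hard stop both agree with a full throw.
- **Other optics:** The before and after top pictures differ only at the lever and its shadow. The cube, turntable, post holder, hex driver and blue mount measured within 0.3 mm of where they were. I did not measure the blue mount's dial angle separately, but the fingers never went near it.

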